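# Fetch the stain remover from its child-proof case

### The job

Get the brown dropper bottle of stain remover out of the child-proof blue-lidded case: first slide the red safety tab fully aside so that the latch is free, then lift the latch, swing the lid up until it stands nearly upright and leave it so. Take out the brown bottle, leave the green one in its pocket, and stand the brown one upright and wholly on the round cork mat, without knocking over or shifting the soap dispenser beside it.

Things in the scene. Friction and masses are not known exactly. Their poses are not given: they have to be found in the camera images.
- case: Fixed case, grey base, blue lid: 200 deep (x), 220 wide (y), 125 high shut. Origin on the worktop, midway across the width, 75 in front of the back wall; x points from its front (tab, latch) to its back, y to its left seen from the front, z up. Sizes in mm. Base walls 4 thick, rim at height 70, from x = -125 (front) to x = 75 (back). Shut lid's flat top at height 125, from x = -18 to 75.
- slope_foot (a point): Middle of the lower edge of the case's sloped front, at case-local (-125, 0, 35) mm. The front rises from here towards +x at 40 degrees to level, on the base to the rim at (-84, 70), on the lid to (-18, 125). Its outward normal is case-local (-0.643, 0, 0.766), 40 degrees from vertical.
- pockets (a point): Midway between the feet of the two square white pockets in the base, case-local (38, 0, 24) mm. They stand at y = +45 and -45 from here, are 37 wide inside, 43 over the walls, 24 deep along their axis, and hold the bottles leaning 30 to 37 degrees towards the case's -x. Nothing else is inside the case.
- tab_grip (a point): Grip point in the red tab's upright fin: 10 thick along the case's y, 24 long along the slope, standing 56 off the slope; this point is 42 off the slope, 14 below the fin's top, at case-local (-140, 12, 77) mm when the tab is at 0; the tongue beside the fin is 17 high. Room for a finger on either side; a tool anywhere between vertical and the slope's normal can take it.
- tab (a joint): Red safety tab, slides along the case's +y, 0 (tongue lies over the latch's lower end and blocks it) to 0.035 m (fully aside, at its stop). The latch is free beyond 0.026. Friction about 1.5 N, no spring: it stays where it is left.
- latch_bar (a point): Middle of the latch's black round bar (12 diameter, 56 long along the case's y, its axis 42 off the slope so that fingers go round it; locked at local (-117, -60, 97) mm). Steel latch plate 56 wide below it. The bar turns with the latch about latch_hinge.
- latch_hinge (a point): Middle of the latch's hinge line (along the case's y) on the lid, shut at local (-54, -60, 98) mm; the bar's axis lies 63 mm from it.
- latch (a joint): Latch angle, rad: 0 down (its window round a steel post on the base, which holds the lid shut) to 1.5; grows as the bar swings off the slope and up about latch_hinge (case +y, right-handed). The lid is free beyond about 0.35. Stiff hinge (0.08 N m): stays where it is left.
- lid_handle (a point): Middle of the lid's steel round bar handle (12 diameter, 56 long along the case's y, axis 38 off the slope; shut at local (-69, 60, 132) mm). It moves round lid_hinge at a radius of 157 mm. A wall shelf hangs about 0.42 m above the worktop behind the case: with the lid up, keep the hand leaning towards the robot.
- lid_hinge (a point): Middle of the lid's hinge line (along the case's y, at local (75, 0, 70) mm).
- lid (a joint): Lid angle, rad: 0 shut, 1.4 at its stop (80 degrees, nearly upright); grows as the front rises and swings back about lid_hinge (case +y, right-handed). Stiff hinge (0.42 N m, about 5 N at the bar): stays where it is left.
- brown_bottle: Brown bottle, black dropper top, 56 to 112 g, 102 long: round body 33 diameter for the lowest 60, collar 24 to 77, bulb 13. Origin: centre of its underside, z along the bottle to the bulb. At the start it leans 30 to 37 degrees in one of the pockets, its lowest 24 in the pocket, the underside 20 to 24 above the worktop; it comes out along its own axis.
- green_bottle: Plain green bottle with a white cap, 33 diameter, 98 long, 70 g, in the other pocket; origin and axes as for the brown one. Stays there.
- mat_top (a point): Centre of the top of the round cork mat, 80 diameter, 5 thick, fixed on the worktop right of the case, beside its front or beside its middle; the soap dispenser takes the other of these two places, close by.
- spout_tip (a point): Mouth of the sink tap's fixed chrome gooseneck spout, 0.25 m above the worktop; from here the neck (23 thick) rises to 0.36 m and goes back to the tap behind the sink. Pass between it and the robot, or stay clear.
- pump: White stoneware soap dispenser with black pump head, 79x66x161, loose bystander right of the case, in one of the two places described under mat_top; origin at the centre of its underside, the 79 along its x. Shift it by no more than a little.

How it is judged:
By the outcome, as a careful person would: the job done as asked, in the order asked, and still so for the second after the job is handed in, with the robot touching nothing.
It also fails if it takes over 72 s, if anything falls off the work surface, if the arm or the gripper's body presses on something with over 40 N, if the wrist force passes 120 N, or if a joint passes its speed limit or range.

### The arm

A 6-joint arm with a two-finger parallel gripper is mounted at the origin on a cart in front of the work surface, level with it; the furniture and walls round the work are solid. World frame = base frame: x ahead of the robot, y to its left, z up, the work surface at z = 0. Lengths are in m, angles in rad, forces in N, time in s.
With the tool pointing down it reaches from about 0.3 to 0.775 m from the base axis. Payload 14.6 kg.
Tool frame: the origin (TCP) lies midway between the tips of the shut fingers; the grasp point (between the pads) lies 19 mm behind it (ctrl.grip_depth is the z of the grasp point in the tool frame, in m); z points along the fingers, y is the line along which they close (so a half turn about z gives the same grasp; the last joint's range is limited). The gripper opens to 94 mm and grips with 3 to 60 N. Pads are 16 mm wide; open, the fingers measure 119 mm over their backs; the gripper's body (75 mm by 177 mm) begins 78 mm behind the grasp point.
Start: joints at [1.093, 0.3, 1.521, -0, 1.321, -0.067], TCP at [0.22, 0.504, 0.205] pointing down, gripper open.
Joint ranges: [-3.03, 3.03], [-0.79, 2.21], [0.23, 2.52], [-1.04, 4.18], [0, 3.07], [-2.55, 2.55]. Speed limits (rad/s): [2.22, 2.22, 2.57, 3.14, 3.14, 3.14].

### API

Orientations are given as [roll, pitch, yaw] about the fixed x, y, z axes, in that order (R = Rz(yaw) Ry(pitch) Rx(roll)).
In Python, from station import ctrl gives the robot as it stands. The module is installed in compiled form; this text tells all that it offers.
- The arm moves only by the tool carry_out, never from a script. Its argument "commands" is a list of rows, each a list of 3 entries, a list of its own where there are three numbers: the closure, from 0 (fully open) to 1 (shut), then the shift along the tool's x, y, z in mm, then the turn, a rotation vector about the tool's x, y, z in rad. In form: [[gripper, [tx, ty, tz], [wx, wy, wz]], ...]. A call has 1 to 10 rows; each row shifts and turns the commanded pose from where the row before left it, along the tool's axes as they then stand; what a row does not reach is not made up. A row lasts 1/8 s, in which the tool goes at most 62.5 mm and 10.7 degrees, less where a joint would pass 70% of its speed; a pose out of reach is approached as far as the arm can. A call with a gripper value outside its range is refused whole. The fingers move at their own pace and stop on an object; "squeeze" is the grip in N (left out, the last holds). Time passes only in rows, so rows that do not move let the fingers close. It gives the time, the measured TCP pose, the force, the opening and the grip force at its end, in the units of the state.
- ctrl.get_obs(): the state, without advancing time (a new reading comes with each control period).
- ctrl.camera(name): name is "scene" or "top"; returns a dict with "img" (420x560x3 uint8, blue, green, red), "camera_matrix" (3x3 intrinsics, pixels), "k1" (the pictures are not rectified: a ray, as slopes to the right and down, at radius r is drawn at 1 + k1 r^2 times it, then the intrinsics apply), "rvec" (rotation vector, rad) and "tvec" (3), from world to camera coordinates, as OpenCV has them. Camera axes: x right, y down, z forward; pixel columns grow to the right and rows downward; lengths in m; the calibration is good to about 2 mm. A picture is of the moment at which its call begins. There is no depth.
- ctrl.hand_in(): hands the job in; it is judged then, once.
Trained networks look in the newest picture that a camera, given by its name, has taken for a name from the list of things; names that differ only in an ending like _2 or _b are one class to them, and where a whole thing is asked for, a point or a joint stands for the part that bears it (a point fixed in the world has none). Each returns a list of dicts, best first, with "score" (0 to 1); they miss things now and then, are a little off and sometimes report something else, mostly with a low value. They report only what shows in the picture. A call takes as long as a camera call.
- ctrl.outline_of(thing, camera): "region" (420x560 bool, what is visible of it).
- ctrl.place_of(thing, camera): "at" ([x, y, z] in m, in world coordinates, good to about 4 mm: a listed point, or the origin of a listed thing).
The state is a dict: "time_s": time; "qpos": joint angles; "joint_vel": joint speeds; "tau": joint torques, N m; "ee_pos": TCP position; "eef_rot": TCP orientation; "force": force on the tool from outside, world axes, zero at the start; "moment": the same for the moment, N m; "grip_width": finger opening in m; "grip_force": force on a finger pad.
Only numpy, scipy, OpenCV 4.12 (cv2) and the standard library are available. Lean on these libraries where they do the work, as an engineer would, in place of code of your own. Each camera call takes 0.05 s, during which the arm holds its last target. There are 200 camera calls.

## Working session

There is one attempt and no reset: what is moved stays moved. The work goes in short steps, Python scripts to look and compute and a tool call to move; the robot and the scene stay as the last step left them, time stands still between calls to the robot, and variables do not carry over. Pictures are saved under pics/ and viewed, at most 10 in all, crops included, and the job is handed in when it is done.

Besides the shell and the picture viewer there is one more tool, called after "Call:" by a JSON object that holds its "api" and its "payload", one argument or row to a line. carry_out: Moves the arm, as the interface text tells. Its arguments: {"type":"object","properties":{"commands":{"type":"array","items":{"type":"array"}},"squeeze":{"type":"number"}},"required":["commands"]}

```bash
ls; mkdir -p pics
cat > look.py <<'E'
from station import ctrl
import cv2,sys,numpy as np
o=ctrl.get_obs();print(o['time_s'],o['ee_pos'],o['eef_rot'],o['grip_width'])
for c in ('scene','top'):
    d=ctrl.camera(c);cv2.imwrite(f'pics/{sys.argv[1]}_{c}.png',d['img'])
    for t in sys.argv[2:]:
        try:
            r=ctrl.place_of(t,c);print(c,t,[(np.round(x['at'],3).tolist(),round(x['score'],2)) for x in r[:2]])
        except Exception as e: print(c,t,e)
E
python3 look.py a case slope_foot pockets tab_grip latch_bar latch_hinge lid_handle lid_hinge brown_bottle green_bottle mat_top spout_tip pump
python3 -c "
import cv2,numpy as np
cv2.imwrite('pics/a.png',cv2.resize(np.hstack([cv2.imread('pics/a_scene.png'),cv2.imread('pics/a_top.png')]),(800,300)))"
```

```text
pics
0.0 [0.21951906 0.50399486 0.20489656] [-3.14044161e+00 -9.11995184e-05  2.73083904e+00] 0.09406726464266367
scene case [([0.563, -0.133, -0.0], 0.66)]
scene slope_foot [([0.444, -0.177, 0.036], 0.96)]
scene pockets [([0.434, -0.169, 0.078], 0.25)]
scene tab_grip [([0.433, -0.172, 0.076], 0.81)]
scene latch_bar [([0.473, -0.226, 0.101], 0.95)]
scene latch_hinge []
scene lid_handle [([0.48, -0.099, 0.126], 0.64)]
scene lid_hinge []
scene brown_bottle []
scene green_bottle [([0.644, -0.305, 0.001], 0.74)]
scene mat_top [([0.536, -0.338, 0.006], 0.63), ([0.563, -0.13, 0.0], 0.43)]
scene spout_tip [([0.564, 0.148, 0.253], 0.96), ([0.532, -0.343, 0.004], 0.49)]
scene pump [([0.643, -0.305, -0.0], 0.87)]
top case [([0.566, -0.137, -0.0], 0.74), ([0.48, -0.104, 0.129], 0.63)]
top slope_foot [([0.448, -0.18, 0.036], 0.83), ([0.435, -0.174, 0.075], 0.25)]
top pockets []
top tab_grip [([0.435, -0.174, 0.078], 0.95), ([0.567, -0.135, 0.0], 0.57)]
top latch_bar [([0.475, -0.23, 0.094], 0.66)]
top latch_hinge [([0.535, -0.207, 0.095], 0.6)]
top lid_handle [([0.481, -0.102, 0.126], 0.89)]
top lid_hinge []
top brown_bottle []
top green_bottle []
top mat_top [([0.533, -0.338, 0.003], 0.69), ([0.48, -0.101, 0.13], 0.32)]
top spout_tip [([0.568, 0.146, 0.254], 0.76)]
top pump [([0.642, -0.306, 0.005], 0.97)]
```

View pics/a.png

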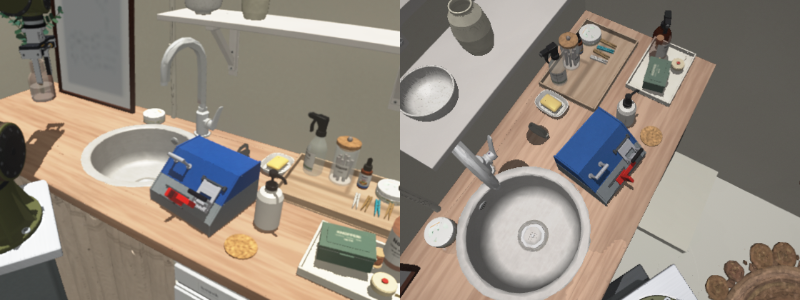

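```bash
cat > fit.py <<'E'
import numpy as np
from scipy.optimize import least_squares
# local -> measured
P=[((0,0,0),(.5645,-.135,0)),((-125,0,35),(.446,-.1785,.036)),((-140,12,77),(.434,-.173,.077)),((-117,-60,97),(.474,-.228,.097)),((-54,-60,98),(.535,-.207,.095)),((-69,60,132),(.4805,-.101,.128))]
L=np.array([p[0] for p in P])/1e3;M=np.array([p[1] for p in P])
def f(v):
    c,s=np.cos(v[2]),np.sin(v[2]);return np.c_[v[0]+c*L[:,0]-s*L[:,1],v[1]+s*L[:,0]+c*L[:,1]]
r=least_squares(lambda v:(f(v)-M[:,:2]).ravel(),[.56,-.13,.3],loss='soft_l1',f_scale=.004)
print(r.x,np.degrees(r.x[2]));print(np.round((f(r.x)-M[:,:2])*1e3,1))
E
python3 fit.py
```

```text
[ 0.56508311 -0.13400741  0.35091514] 20.105956543569246
[[ 0.6  1. ]
 [ 1.7  1.5]
 [-4.5  2.1]
 [ 1.8 -2.6]
 [-0.  -1.9]
 [-0.8 -0.4]]
```

The views show the tab and latch facing the robot, the mat beside the case front at scene ≈(240,246), and the pump behind it at ≈(268,205). The spout is to the left, clear of the path. The fitted case pose agrees with the given sizes to a few mm. Next is a helper that converts target poses into rows.

```bash
cat > plan.py <<'E'
import sys,json,numpy as np
from scipy.spatial.transform import Rotation as R
from station import ctrl
C=np.array([.565,-.134,0]);RC=R.from_euler('z',20.1,degrees=True)
def w(l): return C+RC.apply(np.array(l)/1e3)
def ori(kind,tilt):
    t=np.radians(tilt);z=np.array([np.sin(t),0,-np.cos(t)])
    y=np.array([0,-1.,0]) if kind=='A' else np.array([np.cos(t),0,np.sin(t)])
    return RC*R.from_matrix(np.c_[np.cross(y,z),y,z])
def rows(way,vmax=55,wmax=.17):
    """way: list of (grasp point local mm, kind, tilt, closure[,vmax])"""
    o=ctrl.get_obs();p=np.array(o['ee_pos']);r=R.from_euler('xyz',o['eef_rot']);out=[]
    for m in way:
        l,k,t,g=m[:4];v=m[4] if len(m)>4 else vmax
        r1=ori(k,t);p1=w(l)+r1.apply([0,0,ctrl.grip_depth*-1])
        rv=(r.inv()*r1).as_rotvec();d=p1-p
        n=max(1,int(np.ceil(max(np.linalg.norm(rv)/wmax,np.linalg.norm(d)*1e3/v))))
        for i in range(n):
            s=np.round(r.inv().apply(p+d/n*(1)-p)*1e3).tolist() if 0 else None
            tgt=p1-d*(n-1-i)/n
            s=np.round(r.inv().apply(tgt-p)*1e3);q=np.round((r.inv()*(r1 if i==n-1 else r*R.from_rotvec((r.inv()*r1).as_rotvec()/(n-i)))).as_rotvec(),2)
            p=p+r.apply(s/1e3);r=r*R.from_rotvec(q);out.append([g,[int(a) for a in s],[float(a) for a in q]])
        out.append('--')
    i=0
    print('\n'.join(json.dumps(a,separators=(',',':')) for a in out))
def show():
    o=ctrl.get_obs();r=R.from_euler('xyz',o['eef_rot']);p=np.array(o['ee_pos'])+r.apply([0,0,ctrl.grip_depth])
    print('t',o['time_s'],'grasp local',np.round(RC.inv().apply(p-C)*1e3,1),'z local',np.round(RC.inv().apply(r.apply([0,0,1])),3),'y',np.round(RC.inv().apply(r.apply([0,1,0])),3),'q',np.round(o['qpos'],2),'w',round(o['grip_width'],4),'F',np.round(o['force'],1),'gf',o['grip_force'])
E
python3 - <<'E'
from plan import *
print(ctrl.grip_depth);show()
n=np.array([-.643,0,.766])
rows([(np.array([-138,11,77])+90*n,'A',40,.5)])
E
```

```text
-0.0188
t 1.4 grasp local [-105.   718.1  224.2] z local [-0.  0. -1.] y [0.69  0.724 0.   ] q [ 1.09  0.3   1.52  0.    1.32 -0.07] w 0.0941 F [ 0.5  0.3 -0.7] gf 0.0
[0.5,[-29,-38,5],[-0.05,0.02,0.15]]
[0.5,[-34,-33,2],[-0.05,0.02,0.15]]
[0.5,[-39,-28,1],[-0.05,0.02,0.15]]
[0.5,[-42,-22,-2],[-0.06,0.02,0.15]]
[0.5,[-45,-14,-4],[-0.05,0.02,0.15]]
[0.5,[-47,-8,-5],[-0.05,0.02,0.15]]
[0.5,[-47,-1,-6],[-0.05,0.02,0.15]]
[0.5,[-47,7,-8],[-0.05,0.03,0.15]]
[0.5,[-44,15,-8],[-0.06,0.02,0.15]]
[0.5,[-43,21,-8],[-0.05,0.03,0.15]]
[0.5,[-38,27,-7],[-0.06,0.02,0.15]]
[0.5,[-33,34,-7],[-0.06,0.03,0.15]]
[0.5,[-28,38,-5],[-0.05,0.02,0.16]]
[0.5,[-21,43,-4],[-0.06,0.03,0.15]]
[0.5,[-14,45,-2],[-0.05,0.02,0.16]]
"--"
```

Call:
{"api": "carry_out", "payload": {
  "commands": [
    [0.5,[-29,-38,5],[-0.05,0.02,0.15]],
    [0.5,[-34,-33,2],[-0.05,0.02,0.15]],
    [0.5,[-39,-28,1],[-0.05,0.02,0.15]],
    [0.5,[-42,-22,-2],[-0.06,0.02,0.15]],
    [0.5,[-45,-14,-4],[-0.05,0.02,0.15]],
    [0.5,[-47,-8,-5],[-0.05,0.02,0.15]],
    [0.5,[-47,-1,-6],[-0.05,0.02,0.15]],
    [0.5,[-47,7,-8],[-0.05,0.03,0.15]],
    [0.5,[-44,15,-8],[-0.06,0.02,0.15]],
    [0.5,[-43,21,-8],[-0.05,0.03,0.15]]
  ]
}}

```text
time_s: 2.65
ee_pos: [0.3324, 0.0484, 0.158]
eef_rot: [2.91, -0.464, 1.27]
force: [1.0, -0.3, -0.0]
grip_width: 0.0469
grip_force: 0.0
```

Call:
{"api": "carry_out", "payload": {
  "commands": [
    [0.5,[-38,27,-7],[-0.06,0.02,0.15]],
    [0.5,[-33,34,-7],[-0.06,0.03,0.15]],
    [0.5,[-28,38,-5],[-0.05,0.02,0.16]],
    [0.5,[-21,43,-4],[-0.06,0.03,0.15]],
    [0.5,[-14,45,-2],[-0.05,0.02,0.16]],
    [0.5,[0,0,0],[0,0,0]],
    [0.5,[0,0,0],[0,0,0]]
  ]
}}

```text
time_s: 3.52
ee_pos: [0.3934, -0.1779, 0.1346]
eef_rot: [3.136, -0.693, 0.377]
force: [-0.0, 0.4, 1.0]
grip_width: 0.0472
grip_force: 0.0
```

```bash
python3 look.py b tab_grip latch_bar
python3 - <<'E'
from plan import *
show()
n=np.array([-.643,0,.766])
rows([(np.array([-138,11,77])+3*n,'A',40,.5)])
import cv2
a=cv2.imread('pics/b_scene.png')[160:360,150:430];b=cv2.imread('pics/b_top.png')[120:320,200:480]
cv2.imwrite('pics/b.png',cv2.resize(np.hstack([a,b]),(800,286)))
E
```

```text
3.525 [ 0.39337775 -0.17790902  0.13462292] [ 3.13566961 -0.69274798  0.37653228] 0.047201754262532904
scene tab_grip [([0.434, -0.173, 0.076], 0.79)]
scene latch_bar [([0.475, -0.226, 0.101], 0.97)]
top tab_grip [([0.435, -0.174, 0.076], 0.9)]
top latch_bar [([0.477, -0.23, 0.092], 0.81), ([0.536, -0.205, 0.098], 0.53)]
t 3.825 grasp local [-188.    17.3  149.4] z local [ 0.639  0.01  -0.769] y [ 0.021 -1.     0.005] q [-0.91 -0.    2.22  0.88  0.91 -0.27] w 0.0469 F [-0.4  0.2  0.1] gf 0.0
[0.5,[-4,4,42],[-0.0,0.0,0.01]]
[0.5,[-4,3,43],[-0.01,0.0,0.01]]
"--"
```

View pics/b.png

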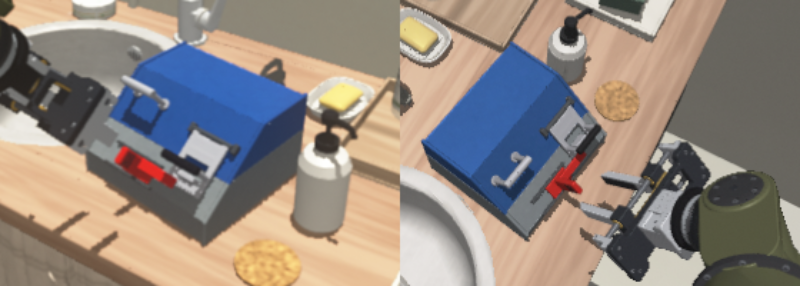

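The hand is correctly oriented with the fin centred between the fingers (fin at ≈(570,185) in the right view, fingers just short of it). Next I go in and grip.

Call:
{"api": "carry_out", "payload": {
  "commands": [
    [0.5,[-4,5,42],[0,0,0.01]],
    [0.5,[-4,4,43],[-0.01,0,0.01]],
    [0.5,[0,0,0],[0,0,0]],
    [1,[0,0,0],[0,0,0]],
    [1,[0,0,0],[0,0,0]],
    [1,[0,0,0],[0,0,0]],
    [1,[0,0,0],[0,0,0]]
  ],
  "squeeze": 15
}}

```text
time_s: 4.7
ee_pos: [0.4409, -0.1674, 0.0645]
eef_rot: [-3.135, -0.694, 0.35]
force: [-21.9, 23.2, 22.4]
grip_width: 0.0108
grip_force: 15.3
```

```bash
python3 -c "
from plan import *
show()"
```

```text
t 4.7 grasp local [-140.1   11.2   78.9] z local [ 0.64   0.006 -0.768] y [ 0.003 -1.    -0.005] q [-0.79  0.22  2.2   1.08  0.72 -0.41] w 0.0108 F [-21.9  23.2  22.4] gf 15.281690955162048
```

Call:
{"api": "carry_out", "payload": {
  "commands": [
    [1,[0,-5,-3],[0,0,0]],
    [1,[0,-8,0],[0,0,0]],
    [1,[0,-8,0],[0,0,0]],
    [1,[0,-8,0],[0,0,0]],
    [1,[0,-7,0],[0,0,0]],
    [1,[0,0,0],[0,0,0]]
  ]
}}

```text
time_s: 5.45
ee_pos: [0.4272, -0.136, 0.0664]
eef_rot: [-3.14, -0.693, 0.349]
force: [-7.1, -0.7, -1.8]
grip_width: 0.0102
grip_force: 15.0
```

```bash
python3 -c "
from plan import *
show()"
```

```text
t 5.45 grasp local [-142.1   45.5   80.9] z local [ 0.639  0.    -0.77 ] y [-0.001 -1.    -0.001] q [-0.75  0.16  2.27  1.11  0.69 -0.41] w 0.0102 F [-7.1 -0.7 -1.8] gf 15.016171932220459
```

Call:
{"api": "carry_out", "payload": {
  "commands": [
    [1,[0,-2,0],[0,0,0]],
    [1,[0,-1,0],[0,0,0]],
    [1,[0,0,0],[0,0,0]]
  ]
}}

```text
time_s: 5.82
ee_pos: [0.4265, -0.134, 0.0665]
eef_rot: [-3.142, -0.692, 0.349]
force: [-5.4, -3.7, -3.8]
grip_width: 0.0097
grip_force: 15.0
```

Run:
```python
from plan import *
show()
n=np.array([-.643,0,.766]);b=np.array([-116,-60,98])
rows([(np.array([-142,47,80])+70*n,'A',40,.8),(b+70*n,'B',40,.6),(b+1*n,'B',40,.6,30)])
```

```text
t 5.825 grasp local [-142.1   47.6   80.9] z local [ 0.638 -0.001 -0.77 ] y [-0.002 -1.    -0.   ] q [-0.74  0.15  2.28  1.11  0.68 -0.41] w 0.0097 F [-5.4 -3.7 -3.8] gf 15.010219663381577
[0.8,[0,0,-35],[0.0,0.0,-0.0]]
[0.8,[-1,1,-34],[0.0,0.01,-0.0]]
"--"
[0.6,[3,11,0],[0.0,-0.0,-0.16]]
[0.6,[2,11,1],[0.0,-0.0,-0.16]]
[0.6,[-1,11,0],[0.0,-0.0,-0.16]]
[0.6,[-2,11,0],[0.0,-0.0,-0.16]]
[0.6,[-3,10,0],[0.0,-0.0,-0.16]]
[0.6,[-6,10,1],[0.0,-0.0,-0.15]]
[0.6,[-7,9,0],[0.0,-0.0,-0.16]]
[0.6,[-8,7,0],[0.0,0.0,-0.15]]
[0.6,[-9,7,1],[0.0,0.0,-0.16]]
[0.6,[-10,4,0],[0.0,0.0,-0.15]]
"--"
[0.6,[0,0,23],[0.0,0.0,-0.0]]
[0.6,[0,0,23],[0.0,0.0,-0.0]]
[0.6,[0,0,23],[0.0,0.0,-0.0]]
"--"
```

Call:
{"api": "carry_out", "payload": {
  "commands": [
    [1,[0,-2,0],[0,0,0]],
    [1,[0,-1,0],[0,0,0]],
    [1,[0,0,0],[0,0,0]]
  ]
}}

```text
time_s: 6.2
ee_pos: [0.4264, -0.1336, 0.0669]
eef_rot: [3.136, -0.692, 0.348]
force: [6.6, -16.0, -16.0]
grip_width: 0.0097
grip_force: 15.0
```

Run:
```python
from plan import *
show()
```

```text
t 6.2 grasp local [-142.    48.2   81.4] z local [ 0.638 -0.007 -0.77 ] y [-0.006 -1.     0.004] q [-0.74  0.15  2.28  1.12  0.68 -0.41] w 0.0097 F [  6.6 -16.  -16. ] gf 14.987287670373917
```

At the stop: the y force rose while the position stalled at about 37 mm. Release and go to the latch bar.

Call:
{"api": "carry_out", "payload": {
  "commands": [
    [0.7,[0,2,0],[0,0,0]],
    [0.7,[0,0,0],[0,0,0]],
    [0.7,[0,0,-35],[0,0,0]],
    [0.7,[0,0,-35],[0,0,0]]
  ]
}}

```text
time_s: 6.7
ee_pos: [0.3836, -0.1478, 0.121]
eef_rot: [-3.139, -0.693, 0.349]
force: [0.8, -0.4, 1.2]
grip_width: 0.0281
grip_force: 0.0
```

Call:
{"api": "carry_out", "payload": {
  "commands": [
    [0.6,[3,11,0],[0,0,-0.16]],
    [0.6,[2,11,1],[0,0,-0.16]],
    [0.6,[-1,11,0],[0,0,-0.16]],
    [0.6,[-2,11,0],[0,0,-0.16]],
    [0.6,[-3,10,0],[0,0,-0.16]],
    [0.6,[-6,10,1],[0,0,-0.15]],
    [0.6,[-7,9,0],[0,0,-0.16]],
    [0.6,[-8,7,0],[0,0,-0.15]],
    [0.6,[-9,7,1],[0,0,-0.16]],
    [0.6,[-10,4,0],[0,0,-0.15]]
  ]
}}

```text
time_s: 7.95
ee_pos: [0.4456, -0.2392, 0.1383]
eef_rot: [2.448, 0.002, 1.924]
force: [-0.6, 0.4, 0.3]
grip_width: 0.0378
grip_force: 0.0
```

```bash
python3 look.py c tab_grip latch_bar
python3 - <<'E'
from plan import *
show()
n=np.array([-.643,0,.766]);b=np.array([-116,-60,98])
rows([(b+1*n,'B',40,.6,30)])
for q in ([.475,-.226,.101],[.477,-.230,.092]): print(RC.inv().apply(np.array(q)-C)*1e3)
E
```

```text
7.95 [ 0.44557179 -0.23921323  0.1383181 ] [2.44809849e+00 1.74221843e-03 1.92389216e+00] 0.03775950543297814
scene tab_grip [([0.419, -0.138, 0.076], 0.77)]
scene latch_bar [([0.473, -0.228, 0.097], 0.66)]
top tab_grip [([0.424, -0.14, 0.077], 0.94), ([0.538, -0.204, 0.097], 0.2)]
top latch_bar [([0.475, -0.232, 0.093], 0.65)]
t 8.25 grasp local [-160.6  -57.2  152.5] z local [ 0.639 -0.    -0.769] y [ 0.769 -0.005  0.639] q [-0.9   0.16  2.03  0.87  0.91 -1.79] w 0.0377 F [-0.6  0.2 -0.1] gf 0.0
[0.6,[-1,0,23],[-0.0,0.0,-0.0]]
[0.6,[-1,0,23],[-0.0,0.0,-0.0]]
[0.6,[-1,0,23],[-0.01,0.0,-0.01]]
"--"
[-116.13517459  -55.46729868  101.        ]
[-115.63162486  -59.91099508   92.        ]
```

Call:
{"api": "carry_out", "payload": {
  "commands": [
    [0.6,[-1,0,23],[0,0,0]],
    [0.6,[-1,0,23],[0,0,0]],
    [0.6,[-1,0,22],[0,0,0]],
    [0.6,[0,0,0],[0,0,0]],
    [1,[0,0,0],[0,0,0]],
    [1,[0,0,0],[0,0,0]],
    [1,[0,0,0],[0,0,0]]
  ],
  "squeeze": 12
}}

```text
time_s: 9.12
ee_pos: [0.4866, -0.2276, 0.086]
eef_rot: [2.449, -0.0, 1.919]
force: [-20.3, -6.8, -0.4]
grip_width: 0.0116
grip_force: 12.0
```

Run:
```python
from plan import *
show()
```

```text
t 9.125 grasp local [-117.8  -60.9  100.5] z local [ 0.638 -0.001 -0.77 ] y [ 0.77  -0.002  0.638] q [-0.81  0.31  2.    0.97  0.78 -1.86] w 0.0116 F [-20.3  -6.8  -0.4] gf 11.990315392613411
```

Call:
{"api": "carry_out", "payload": {
  "commands": [
    [1,[0,5,-4],[0,0,0]],
    [1,[0,4,-5],[0,0,0]],
    [1,[0,5,-4],[0,0,0]],
    [1,[0,5,-3],[0,0,0]],
    [1,[0,6,-3],[0,0,0]],
    [1,[0,6,-2],[0,0,0]],
    [1,[0,6,-1],[0,0,0]],
    [1,[0,6,-1],[0,0,0]],
    [1,[0,0,0],[0,0,0]]
  ]
}}

```text
time_s: 10.25
ee_pos: [0.5044, -0.2212, 0.1315]
eef_rot: [2.448, -0.0, 1.919]
force: [-5.4, -1.3, 4.4]
grip_width: 0.0112
grip_force: 12.0
```

Run:
```python
from plan import *
show()
```

```text
t 10.25 grasp local [-98.9 -61.1 146. ] z local [ 0.639 -0.001 -0.769] y [ 0.769 -0.002  0.639] q [-0.77  0.24  1.95  0.89  0.83 -1.7 ] w 0.0112 F [-5.4 -1.3  4.4] gf 12.001005113124847
```

Call:
{"api": "carry_out", "payload": {
  "commands": [
    [0.6,[0,0,0],[0,0,0]],
    [0.6,[0,0,0],[0,0,0]],
    [0.6,[0,0,-35],[0,0,0]],
    [0.6,[0,0,-35],[0,0,0]]
  ]
}}

```text
time_s: 10.75
ee_pos: [0.4617, -0.2362, 0.1851]
eef_rot: [2.449, -0.002, 1.92]
force: [0.8, -0.3, -0.3]
grip_width: 0.0377
grip_force: 0.0
```

```bash
python3 look.py d lid_handle latch_bar
python3 - <<'E'
from plan import *
show()
n=np.array([-.643,0,.766]);b=np.array([-69,60,132])
print(RC.inv().apply(np.array([.4805,-.101,.128])-C)*1e3)
rows([(b+60*n,'B',40,.6),(b+1*n,'B',40,.6,30)])
E
```

```text
10.75 [ 0.46173182 -0.23615236  0.18512489] [ 2.44896307e+00 -2.17538687e-03  1.91991308e+00] 0.037660213399243914
scene lid_handle [([0.479, -0.096, 0.129], 0.72)]
scene latch_bar [([0.491, -0.221, 0.146], 0.85)]
top lid_handle [([0.478, -0.099, 0.131], 0.62)]
top latch_bar [([0.495, -0.223, 0.142], 0.74)]
t 11.05 grasp local [-143.2  -60.4  198.2] z local [ 0.639  0.001 -0.77 ] y [ 0.77  -0.003  0.639] q [-0.86  0.11  1.96  0.81  0.97 -1.65] w 0.0377 F [ 0.4 -0.3  0. ] gf 0.0
[-68.01269438  60.02935451 128.        ]
[0.6,[40,5,13],[-0.0,-0.0,-0.0]]
[0.6,[40,4,13],[-0.0,-0.0,-0.0]]
[0.6,[40,5,12],[-0.01,-0.0,-0.0]]
"--"
[0.6,[0,0,30],[0.0,-0.0,-0.0]]
[0.6,[0,0,29],[0.0,-0.0,-0.0]]
"--"
```

Call:
{"api": "carry_out", "payload": {
  "commands": [
    [0.6,[40,5,13],[0,0,0]],
    [0.6,[40,4,13],[0,0,0]],
    [0.6,[40,5,12],[0,0,0]],
    [0.6,[0,0,30],[0,0,0]],
    [0.6,[0,0,28],[0,0,0]],
    [0.6,[0,0,0],[0,0,0]],
    [1,[0,0,0],[0,0,0]],
    [1,[0,0,0],[0,0,0]],
    [1,[0,0,0],[0,0,0]]
  ],
  "squeeze": 20
}}

```text
time_s: 12.18
ee_pos: [0.489, -0.0992, 0.1205]
eef_rot: [2.448, -0.0, 1.919]
force: [-8.4, -4.2, 4.0]
grip_width: 0.0115
grip_force: 20.1
```

Run:
```python
from plan import *
show()
o=ctrl.get_obs();r=R.from_euler('xyz',o['eef_rot']);p=np.array(o['ee_pos'])+r.apply([0,0,ctrl.grip_depth])
l=RC.inv().apply(p-C)*1e3;d=l-[75,0,70];print(np.hypot(d[0],d[2]))
R0=157/np.hypot(d[0],d[2]);d[0]*=R0;d[2]*=R0
W=[]
for a in np.arange(1,21)*.07:
    W.append(([75+d[0]*np.cos(a)+d[2]*np.sin(a),l[1],70-d[0]*np.sin(a)+d[2]*np.cos(a)],'B',40,1))
rows(W)
```

```text
t 12.175 grasp local [-71.4  58.8 135. ] z local [ 0.639 -0.001 -0.769] y [ 0.769 -0.002  0.639] q [-0.55  0.1   2.16  0.97  0.65 -1.63] w 0.0115 F [-8.4 -4.2  4. ] gf 20.0979745388031
160.20524221124077
[1,[0,12,-2],[-0.0,0.0,-0.0]]
"--"
[1,[0,10,-3],[-0.0,0.0,-0.0]]
"--"
[1,[0,10,-4],[-0.0,0.0,-0.0]]
"--"
[1,[0,11,-2],[-0.0,0.0,-0.0]]
"--"
[1,[0,11,-1],[-0.0,0.0,-0.0]]
"--"
[1,[0,11,-1],[-0.0,0.0,-0.0]]
"--"
[1,[0,11,0],[-0.0,0.0,-0.0]]
"--"
[1,[0,11,0],[-0.0,0.0,-0.0]]
"--"
[1,[0,11,2],[-0.0,0.0,-0.0]]
"--"
[1,[0,11,2],[-0.0,0.0,-0.0]]
"--"
[1,[0,10,3],[-0.0,0.0,-0.0]]
"--"
[1,[0,10,4],[-0.0,0.0,-0.0]]
"--"
[1,[0,10,4],[-0.0,0.0,-0.0]]
"--"
[1,[0,10,5],[-0.0,0.0,-0.0]]
"--"
[1,[0,10,6],[-0.0,0.0,-0.0]]
"--"
[1,[0,8,7],[-0.0,0.0,-0.0]]
"--"
[1,[0,9,7],[-0.0,0.0,-0.0]]
"--"
[1,[0,8,7],[-0.0,0.0,-0.0]]
"--"
[1,[1,7,8],[-0.0,0.0,-0.0]]
"--"
[1,[0,7,9],[-0.0,0.0,-0.0]]
"--"
```

Call:
{"api": "carry_out", "payload": {
  "commands": [
    [1,[0,10,-4],[0,0,0]],
    [1,[0,10,-3],[0,0,0]],
    [1,[0,10,-4],[0,0,0]],
    [1,[0,11,-2],[0,0,0]],
    [1,[0,11,-1],[0,0,0]],
    [1,[0,11,-1],[0,0,0]],
    [1,[0,11,0],[0,0,0]],
    [1,[0,11,0],[0,0,0]],
    [1,[0,11,2],[0,0,0]],
    [1,[0,11,2],[0,0,0]]
  ]
}}

```text
time_s: 13.42
ee_pos: [0.5595, -0.0729, 0.197]
eef_rot: [2.449, -0.002, 1.92]
force: [-7.0, -0.8, 1.4]
grip_width: 0.0112
grip_force: 20.0
```

```bash
cat > lid.py <<'E'
from plan import *
show()
o=ctrl.get_obs();r=R.from_euler('xyz',o['eef_rot']);p=np.array(o['ee_pos'])+r.apply([0,0,ctrl.grip_depth])
l=RC.inv().apply(p-C)*1e3;d=l-[75,0,70];a=np.arctan2(d[2],-d[0])-np.arctan2(62,144);print(np.hypot(d[0],d[2]),'lid angle',a)
W=[]
for b in np.linspace(0,1.43-a,max(1,int((1.43-a)/.07))+1)[1:]:
    W.append(([75+d[0]*np.cos(b)+d[2]*np.sin(b),l[1],70-d[0]*np.sin(b)+d[2]*np.cos(b)],'B',40,1))
rows(W)
E
python3 lid.py
```

```text
t 13.425 grasp local [  3.8  59.2 211.4] z local [ 0.638  0.    -0.77 ] y [ 0.77  -0.002  0.638] q [-0.41  0.09  1.95  0.74  0.71 -1.24] w 0.0112 F [-7.  -0.8  1.4] gf 19.983859062194824
158.31547734734406 lid angle 0.6980990422017397
[1,[0,11,3],[-0.01,-0.0,-0.0]]
"--"
[1,[0,11,4],[0.0,-0.0,-0.0]]
"--"
[1,[0,11,5],[0.0,-0.0,-0.0]]
"--"
[1,[0,10,5],[0.0,-0.0,-0.0]]
"--"
[1,[0,10,6],[0.0,-0.0,-0.0]]
"--"
[1,[0,9,7],[0.0,-0.0,-0.0]]
"--"
[1,[0,9,8],[0.0,-0.0,-0.0]]
"--"
[1,[0,8,8],[0.0,-0.0,-0.0]]
"--"
[1,[0,8,9],[0.0,-0.0,-0.0]]
"--"
[1,[0,7,9],[0.0,-0.0,-0.0]]
"--"
```

Call:
{"api": "carry_out", "payload": {
  "commands": [
    [1,[0,11,3],[0,0,0]],
    [1,[0,11,4],[0,0,0]],
    [1,[0,11,5],[0,0,0]],
    [1,[0,10,5],[0,0,0]],
    [1,[0,10,6],[0,0,0]],
    [1,[0,9,7],[0,0,0]],
    [1,[0,9,8],[0,0,0]],
    [1,[0,8,8],[0,0,0]],
    [1,[0,7,8],[0,0,0]]
  ]
}}

```text
time_s: 14.55
ee_pos: [0.6551, -0.0385, 0.2101]
eef_rot: [2.449, -0.001, 1.92]
force: [-3.3, 0.4, -0.6]
grip_width: 0.0114
grip_force: 20.0
```

```bash
python3 lid.py
```

```text
t 14.55 grasp local [105.4  58.7 224.6] z local [ 0.639 -0.    -0.769] y [ 0.769 -0.002  0.639] q [-0.27  0.25  1.72  0.64  0.67 -1.02] w 0.0114 F [-3.3  0.4 -0.6] gf 19.997613430023193
157.5265665078281 lid angle 1.3583611701505924
[1,[0,7,9],[-0.01,0.0,-0.0]]
"--"
```

Call:
{"api": "carry_out", "payload": {
  "commands": [
    [1,[0,4,5],[0,0,0]],
    [1,[0,2,3],[0,0,0]],
    [1,[0,0,0],[0,0,0]]
  ]
}}

```text
time_s: 14.92
ee_pos: [0.6625, -0.0364, 0.2064]
eef_rot: [2.452, -0.002, 1.919]
force: [-18.7, -8.4, -1.5]
grip_width: 0.0114
grip_force: 20.0
```

```bash
python3 lid.py
```

```text
t 14.925 grasp local [113.1  58.2 220.9] z local [ 0.636 -0.    -0.772] y [ 0.772 -0.003  0.636] q [-0.26  0.27  1.71  0.63  0.67 -1.01] w 0.0114 F [-18.7  -8.4  -1.5] gf 20.021033138036728
155.62923351496403 lid angle 1.4118384305112852
[1,[0,2,2],[-0.01,0.0,-0.0]]
"--"
```

At the stop (force rising, angle about 1.4). Open slightly, then withdraw along the tool axis.

Call:
{"api": "carry_out", "payload": {
  "commands": [
    [0.72,[0,-1,-1],[0,0,0]],
    [0.72,[0,0,0],[0,0,0]],
    [0.72,[0,0,-25],[0,0,0]],
    [0.72,[0,0,-35],[0,0,0]],
    [0.72,[0,0,-50],[0,0,0]],
    [0.72,[0,-40,-30],[0,0,0]],
    [0.5,[0,-50,0],[0,0,0]]
  ]
}}

```text
time_s: 15.8
ee_pos: [0.5129, -0.0909, 0.2605]
eef_rot: [2.444, 0.003, 1.919]
force: [0.4, -0.3, -0.8]
grip_width: 0.0331
grip_force: 0.0
```

```bash
python3 look.py e pockets lid_handle brown_bottle green_bottle pump mat_top
python3 - <<'E'
from plan import *
show()
import cv2
a=cv2.imread('pics/e_scene.png')[130:330,150:430];b=cv2.imread('pics/e_top.png')[120:320,200:480]
cv2.imwrite('pics/e.png',cv2.resize(np.hstack([a,b]),(800,286)))
E
```

```text
15.8 [ 0.51288828 -0.09090917  0.26046533] [2.44445027 0.00310018 1.91920527] 0.033139372077269726
scene pockets [([0.602, -0.122, 0.022], 0.58), ([0.642, -0.302, -0.002], 0.29)]
scene lid_handle [([0.648, -0.031, 0.22], 0.83), ([0.642, -0.302, 0.002], 0.37)]
scene brown_bottle [([0.579, -0.082, 0.028], 0.87), ([0.599, -0.122, 0.025], 0.55)]
scene green_bottle [([0.566, 0.145, 0.252], 0.61)]
scene pump [([0.64, -0.304, 0.004], 0.56)]
scene mat_top [([0.535, -0.341, 0.003], 0.84)]
top pockets [([0.603, -0.121, 0.021], 0.66)]
top lid_handle [([0.648, -0.039, 0.22], 0.75)]
top brown_bottle [([0.583, -0.075, 0.025], 0.55), ([0.694, -0.148, 0.25], 0.26)]
top green_bottle []
top pump [([0.641, -0.306, -0.001], 0.94), ([0.447, -0.178, 0.037], 0.36)]
top mat_top []
t 16.5 grasp local [-45.4  59.  272.8] z local [ 0.639 -0.    -0.769] y [ 0.769 -0.002  0.639] q [-0.5  -0.08  1.96  0.67  0.88 -1.19] w 0.047 F [-0.5  0.4 -1.6] gf 0.0
```

View pics/e.png

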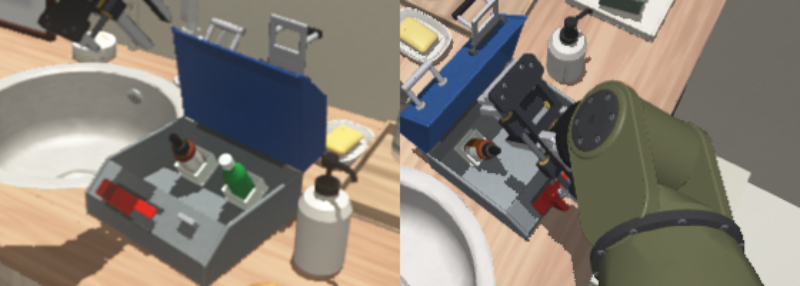

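Lid upright, brown bottle in the left (+y) pocket at ≈(185,150), green at the right at ≈(238,175); the tab is aside. Now measuring the lean.

Run:
```python
from plan import *
import cv2
for c in ('scene','top'):
    d=ctrl.camera(c);K=d['camera_matrix'];dist=np.array([d['k1'],0,0,0.])
    reg=ctrl.outline_of('brown_bottle',c)
    if not reg: print(c,'none');continue
    m=reg[0]['region'].astype(np.uint8);v,u=np.nonzero(m);print(c,reg[0]['score'],m.sum(),u.min(),u.max(),v.min(),v.max())
    pca=np.c_[u,v]-[u.mean(),v.mean()];ax=np.linalg.svd(pca,full_matrices=False)[2][0];print('centre',u.mean(),v.mean(),'ax angle',np.degrees(np.arctan2(ax[1],ax[0]))%180, 'ends',pca.dot(ax).min(),pca.dot(ax).max())
    for t in (28,30,33,36,39):
        a=np.array([-np.sin(np.radians(t)),0,np.cos(np.radians(t))])
        foot=np.array([38,45,23]);pts=np.array([w(foot+s*a) for s in (30,60,102)])
        q=cv2.projectPoints(pts,np.array(d['rvec']),np.array(d['tvec']),K,dist)[0][:,0];e=q[2]-q[0]
        # silhouette of visible part
        best=np.zeros_like(m)
        S=[(24,16.5),(60,16.5),(60,12),(77,12),(77,6.5),(102,6.5)]
        for (s0,r0),(s1,r1) in zip(S[::2],S[1::2]):
            th=np.linspace(0,6.28,24);b=np.array([np.cos(np.radians(t)),0,np.sin(np.radians(t))])
            ring=np.array([w(foot+s*a+r*(np.cos(h)*b+np.sin(h)*np.array([0,1,0]))) for s,r in((s0,r0),(s1,r1)) for h in th])
            z=cv2.projectPoints(ring,np.array(d['rvec']),np.array(d['tvec']),K,dist)[0][:,0]
            cv2.fillConvexPoly(best,cv2.convexHull(z.astype(np.float32)).round().astype(np.int32),1)
        print(t,np.round(q[2],1),'ang',round(np.degrees(np.arctan2(e[1],e[0]))%180,1),'IoU',round((best&m).sum()/(best|m).sum(),3))
```

```text
scene 0.74 404 268 293 223 250
centre 280.0940594059406 237.09405940594058 ax angle 48.71689330016948 ends -17.159284834087643 14.2546837266498
28 [273.9 219.9] ang 61.1 IoU 0.58
30 [272.8 221.3] ang 58.2 IoU 0.667
33 [271.2 223.4] ang 53.5 IoU 0.824
36 [269.6 225.5] ang 48.6 IoU 0.916
39 [268.1 227.8] ang 43.4 IoU 0.761
top 0.8 302 245 270 216 231
centre 257.1158940397351 223.25165562913907 ax angle 7.672646866708943 ends -12.30804653291064 13.135695132149628
28 [265.5 220.4] ang 173.7 IoU 0.676
30 [266.6 221.5] ang 178.2 IoU 0.709
33 [268.2 223.2] ang 4.0 IoU 0.772
36 [269.8 224.8] ang 8.7 IoU 0.759
39 [271.3 226.5] ang 12.5 IoU 0.704
```

Run:
```python
from plan import *
a=np.array([-np.sin(np.radians(35.5)),0,np.cos(np.radians(35.5))]);f=np.array([38,45,23])
rows([(f+140*a,'A',35.5,.36),(f+47*a,'A',35.5,.36,31)])
```

```text
[0.36,[-1,-9,11],[0.01,-0.01,0.16]]
[0.36,[-3,-8,10],[0.01,-0.01,0.16]]
[0.36,[-4,-7,11],[0.01,-0.0,0.16]]
[0.36,[-5,-7,11],[0.0,-0.0,0.16]]
[0.36,[-6,-6,11],[0.01,-0.01,0.15]]
[0.36,[-6,-5,11],[0.0,-0.0,0.16]]
[0.36,[-8,-4,11],[0.01,-0.01,0.15]]
[0.36,[-7,-2,11],[0.0,-0.0,0.16]]
[0.36,[-8,-1,11],[0.01,-0.01,0.15]]
[0.36,[-8,0,11],[0.0,-0.0,0.16]]
"--"
[0.36,[0,0,23],[0.0,-0.0,-0.0]]
[0.36,[0,0,24],[0.0,-0.0,-0.0]]
[0.36,[0,0,23],[0.0,-0.0,-0.0]]
[0.36,[-1,0,23],[0.0,-0.0,-0.0]]
"--"
```

Call:
{"api": "carry_out", "payload": {
  "commands": [
    [0.36,[-1,-9,11],[0.01,-0.01,0.16]],
    [0.36,[-3,-8,10],[0.01,-0.01,0.16]],
    [0.36,[-4,-7,11],[0.01,0,0.16]],
    [0.36,[-5,-7,11],[0,0,0.16]],
    [0.36,[-6,-6,11],[0.01,-0.01,0.15]],
    [0.36,[-6,-5,11],[0,0,0.16]],
    [0.36,[-8,-4,11],[0.01,-0.01,0.15]],
    [0.36,[-7,-2,11],[0,0,0.16]],
    [0.36,[-8,-1,11],[0.01,-0.01,0.15]],
    [0.36,[-8,0,11],[0,0,0.16]]
  ]
}}

```text
time_s: 17.95
ee_pos: [0.5195, -0.1029, 0.1217]
eef_rot: [-3.14, -0.621, 0.342]
force: [-0.3, 1.3, -0.1]
grip_width: 0.0602
grip_force: 0.0
```

Call:
{"api": "carry_out", "payload": {
  "commands": [
    [0.36,[0,0,10],[0,0,0]],
    [0.36,[0,0,0],[0,0,0]],
    [0.36,[0,0,0],[0,0,0]]
  ]
}}

```text
time_s: 18.32
ee_pos: [0.525, -0.1007, 0.1144]
eef_rot: [3.138, -0.622, 0.351]
force: [0.2, 0.3, -0.1]
grip_width: 0.0601
grip_force: 0.0
```

```bash
python3 look.py f brown_bottle
python3 - <<'E'
from plan import *
show()
a=np.array([-np.sin(np.radians(35.5)),0,np.cos(np.radians(35.5))]);f=np.array([38,45,23])
rows([(f+47*a,'A',35.5,.36,28)])
import cv2
a=cv2.imread('pics/f_scene.png')[130:330,150:430];b=cv2.imread('pics/f_top.png')[120:320,200:480]
cv2.imwrite('pics/f.png',cv2.resize(np.hstack([a,b]),(800,286)))
E
```

```text
18.325 [ 0.52503089 -0.10072172  0.11437661] [ 3.13829013 -0.6215669   0.35084951] 0.060147405604981816
scene brown_bottle [([0.581, -0.077, 0.026], 0.67), ([0.659, -0.157, 0.198], 0.41)]
top brown_bottle [([0.586, -0.077, 0.027], 0.66)]
t 18.525 grasp local [-37.2  45.  129.6] z local [ 0.582 -0.003 -0.813] y [-0.003 -1.     0.002] q [-0.48  0.18  2.05  0.81  0.63  0.14] w 0.0605 F [ 0.8 -0.4  0.3] gf 0.0
[0.36,[0,0,28],[0.0,-0.0,-0.0]]
[0.36,[-1,0,28],[0.0,-0.0,-0.0]]
[0.36,[0,0,27],[0.0,-0.0,-0.0]]
"--"
```

View pics/f.png

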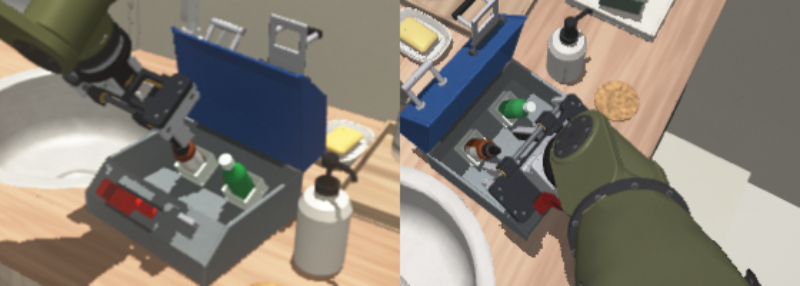

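The gripper sits along the bottle axis, with the bottle between the fingers at ≈(185,155) left and ≈(482,150) right. Go in and grip.

Call:
{"api": "carry_out", "payload": {
  "commands": [
    [0.36,[0,0,28],[0,0,0]],
    [0.36,[-1,0,28],[0,0,0]],
    [0.36,[0,0,27],[0,0,0]],
    [0.36,[0,0,0],[0,0,0]],
    [0.9,[0,0,0],[0,0,0]],
    [0.9,[0,0,0],[0,0,0]],
    [0.9,[0,0,0],[0,0,0]]
  ],
  "squeeze": 15
}}

```text
time_s: 19.4
ee_pos: [0.5696, -0.0849, 0.0467]
eef_rot: [3.139, -0.622, 0.348]
force: [-0.3, 1.4, 0.4]
grip_width: 0.0336
grip_force: 0.4
```

```bash
python3 -c "
from plan import *
show()"
```

```text
t 19.4 grasp local [10.2 44.6 61.9] z local [ 0.583 -0.004 -0.813] y [-0.004 -1.     0.002] q [-0.4   0.38  1.99  0.98  0.49  0.  ] w 0.0336 F [-0.3  1.4  0.4] gf 0.430563005050999
```

Call:
{"api": "carry_out", "payload": {
  "commands": [
    [1,[0,0,0],[0,0,0]],
    [1,[0,0,0],[0,0,0]],
    [1,[0,0,-10],[0,0,0]],
    [1,[0,0,-15],[0,0,0]],
    [1,[0,0,-20],[0,0,0]],
    [1,[0,0,-30],[0,0,0]],
    [1,[0,0,-35],[0,0,0]]
  ],
  "squeeze": 18
}}

```text
time_s: 20.27
ee_pos: [0.5079, -0.1066, 0.1362]
eef_rot: [3.14, -0.62, 0.348]
force: [0.7, -0.0, -0.4]
grip_width: 0.0322
grip_force: 17.8
```

```bash
python3 look.py g brown_bottle mat_top pump
python3 - <<'E'
from plan import *
show()
m=RC.inv().apply(np.array([.534,-.339,.005])-C)*1e3;print('mat local',m)
m+=[-3,0,0]
rows([(np.array([-105,0,185]),'A',20,1,45),(m+[0,0,47+95],'A',0,1,45),(m+[0,0,47+4],'A',0,1,30)])
E
```

```text
20.275 [ 0.50792518 -0.10657645  0.13618543] [ 3.14032404 -0.620099    0.34759347] 0.03221729165522392
scene brown_bottle [([0.521, -0.102, 0.117], 0.72)]
scene mat_top [([0.533, -0.34, 0.006], 0.62)]
scene pump [([0.642, -0.305, 0.002], 0.81)]
top brown_bottle [([0.524, -0.099, 0.114], 0.61)]
top mat_top [([0.537, -0.338, 0.005], 0.72)]
top pump []
t 20.675 grasp local [-53.7  45.5 149.7] z local [ 0.581 -0.002 -0.814] y [-0.003 -1.    -0.   ] q [-0.51  0.11  2.06  0.77  0.68  0.17] w 0.032 F [ 0.5  0.1 -0.9] gf 17.84878617963841
mat local [ -99.5621592  -181.86087115    5.        ]
[1,[-13,23,-30],[0.0,-0.14,-0.0]]
[1,[-17,23,-27],[0.0,-0.13,-0.0]]
"--"
[1,[-3,36,7],[0.0,-0.07,-0.0]]
[1,[-3,37,7],[0.0,-0.07,-0.0]]
[1,[-2,36,8],[0.0,-0.07,-0.0]]
[1,[-2,36,8],[0.0,-0.07,-0.0]]
[1,[-1,37,7],[0.0,-0.07,-0.0]]
"--"
[1,[0,0,23],[-0.0,-0.0,-0.0]]
[1,[0,0,23],[-0.0,-0.0,-0.0]]
[1,[0,0,23],[-0.0,-0.0,-0.0]]
[1,[0,0,22],[-0.0,-0.0,-0.0]]
"--"
```

Call:
{"api": "carry_out", "payload": {
  "commands": [
    [1,[-13,23,-30],[0,-0.14,0]],
    [1,[-17,23,-27],[0,-0.13,0]],
    [1,[-4,36,7],[0,-0.07,0]],
    [1,[-4,37,7],[0,-0.07,0]],
    [1,[-3,36,8],[0,-0.07,0]],
    [1,[-2,36,8],[0,-0.07,0]],
    [1,[-2,37,7],[0,-0.07,0]],
    [1,[0,0,0],[0,0,0]],
    [1,[0,0,0],[0,0,0]]
  ]
}}

```text
time_s: 21.8
ee_pos: [0.528, -0.3412, 0.128]
eef_rot: [-3.141, -0.001, 0.348]
force: [-0.2, -0.7, -1.4]
grip_width: 0.032
grip_force: 17.8
```

```bash
python3 look.py h brown_bottle pump
python3 - <<'E'
from plan import *
show()
m=np.array([-105,-182,5])
rows([(m+[0,0,47+3],'A',0,1,25)])
import cv2
a=cv2.imread('pics/h_scene.png')[130:330,150:430];b=cv2.imread('pics/h_top.png')[120:320,200:480]
cv2.imwrite('pics/h.png',cv2.resize(np.hstack([a,b]),(800,286)))
E
```

```text
21.8 [ 0.52801048 -0.34123585  0.12800285] [-3.14125675e+00 -1.19077601e-03  3.47530790e-01] 0.031979482290299316
scene brown_bottle [([0.525, -0.343, 0.103], 0.68)]
scene pump [([0.642, -0.304, 0.002], 0.94)]
top brown_bottle []
top pump [([0.64, -0.304, 0.0], 0.67)]
t 22.1 grasp local [-106.1 -182.4  148.2] z local [ 0.002 -0.002 -1.   ] y [-0.003 -1.     0.002] q [-0.63  0.54  1.36  0.    1.23  0.59] w 0.0323 F [-0.5 -0.2 -0.4] gf 17.847384377164417
[1,[0,0,23],[0.0,-0.0,-0.0]]
[1,[0,0,24],[0.0,-0.0,-0.0]]
[1,[1,0,23],[0.0,-0.0,-0.0]]
[1,[0,-1,23],[0.0,-0.0,-0.0]]
"--"
```

View pics/h.png

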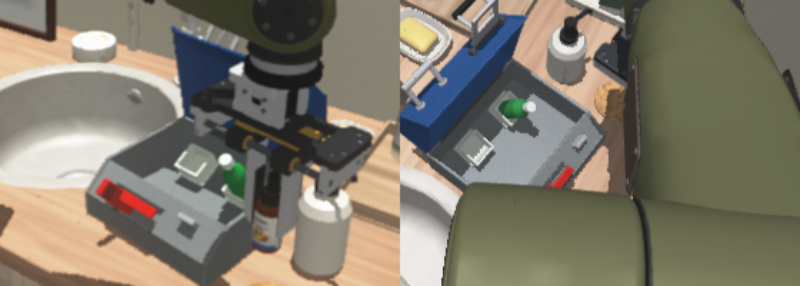

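The bottle is upright in the hand at ≈(268,215) and the pump stands clear to the right. Lowering now.

Call:
{"api": "carry_out", "payload": {
  "commands": [
    [1,[0,0,23],[0,0,0]],
    [1,[0,0,23],[0,0,0]],
    [1,[0,0,23],[0,0,0]],
    [1,[0,0,15],[0,0,0]],
    [1,[0,0,4],[0,0,0]],
    [1,[0,0,2],[0,0,0]],
    [1,[0,0,0],[0,0,0]]
  ]
}}

```text
time_s: 22.98
ee_pos: [0.5285, -0.3423, 0.0396]
eef_rot: [3.14, -0.002, 0.347]
force: [-0.4, -0.5, -1.5]
grip_width: 0.0318
grip_force: 17.8
```

Call:
{"api": "carry_out", "payload": {
  "commands": [
    [1,[0,0,2],[0,0,0]],
    [1,[0,0,2],[0,0,0]],
    [1,[0,0,0],[0,0,0]]
  ]
}}

```text
time_s: 23.35
ee_pos: [0.5282, -0.342, 0.0348]
eef_rot: [3.141, -0.001, 0.347]
force: [0.1, -0.5, -1.5]
grip_width: 0.0316
grip_force: 17.8
```

Call:
{"api": "carry_out", "payload": {
  "commands": [
    [1,[0,0,1],[0,0,0]],
    [1,[0,0,1],[0,0,0]],
    [1,[0,0,0],[0,0,0]]
  ]
}}

```text
time_s: 23.72
ee_pos: [0.5282, -0.342, 0.0328]
eef_rot: [3.141, -0.001, 0.347]
force: [0.9, 0.2, -1.0]
grip_width: 0.0317
grip_force: 17.8
```

Call:
{"api": "carry_out", "payload": {
  "commands": [
    [1,[0,0,1],[0,0,0]],
    [1,[0,0,1],[0,0,0]],
    [1,[0,0,0],[0,0,0]]
  ]
}}

```text
time_s: 24.1
ee_pos: [0.5283, -0.3415, 0.0319]
eef_rot: [3.141, -0.001, 0.347]
force: [-4.8, 6.4, 11.5]
grip_width: 0.0317
grip_force: 18.0
```

Call:
{"api": "carry_out", "payload": {
  "commands": [
    [0.9,[0,0,-1],[0,0,0]],
    [0.6,[0,0,0],[0,0,0]],
    [0.45,[0,0,0],[0,0,0]],
    [0.4,[0,0,0],[0,0,0]],
    [0.4,[0,0,-15],[0,0,0]],
    [0.4,[0,0,-40],[0,0,0]],
    [0.4,[0,0,-50],[0,0,0]],
    [0.4,[-20,0,-40],[0,0,0]],
    [0.4,[-50,0,0],[0,0,0]],
    [0.4,[-50,0,0],[0,0,0]]
  ]
}}

```text
time_s: 25.35
ee_pos: [0.4141, -0.3831, 0.1783]
eef_rot: [3.139, -0.002, 0.348]
force: [0.3, -0.7, 0.3]
grip_width: 0.0564
grip_force: 0.0
```

```bash
python3 look.py i brown_bottle mat_top pump green_bottle tab_grip lid_handle
python3 - <<'E'
import cv2,numpy as np
a=cv2.imread('pics/i_scene.png')[130:380,150:430];b=cv2.imread('pics/i_top.png')[100:350,200:480]
cv2.imwrite('pics/i.png',cv2.resize(np.hstack([a,b]),(800,357)))
E
```

```text
25.35 [ 0.41407849 -0.3831253   0.17827883] [ 3.13863204e+00 -1.88414653e-03  3.47727781e-01] 0.05635719094575136
scene brown_bottle [([0.529, -0.343, 0.004], 0.89)]
scene mat_top [([0.535, -0.342, 0.004], 0.82)]
scene pump [([0.643, -0.301, 0.001], 0.98)]
scene green_bottle []
scene tab_grip [([0.421, -0.138, 0.078], 0.66)]
scene lid_handle []
top brown_bottle [([0.529, -0.34, 0.007], 0.72)]
top mat_top [([0.534, -0.34, 0.007], 0.66), ([0.448, -0.176, 0.036], 0.52)]
top pump [([0.64, -0.308, 0.002], 0.78)]
top green_bottle [([0.615, -0.16, 0.023], 0.66), ([0.65, -0.036, 0.221], 0.64)]
top tab_grip [([0.42, -0.143, 0.075], 0.96)]
top lid_handle [([0.649, -0.035, 0.22], 0.6)]
```

View pics/i.png

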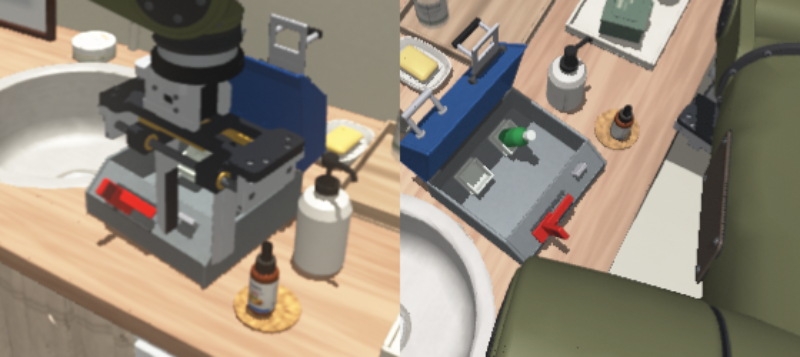

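The brown bottle stands upright on the mat at ≈(263,280). The pump is unmoved, the green bottle is in its pocket, the lid is up, the tab is aside and the robot is clear.

```bash
python3 -c "
from station import ctrl
print(ctrl.hand_in())"
```

```text
the job is handed in; nothing more can be done
None
```

I handed the job in at about 26 s: the tab is fully aside, the latch lifted and the lid left upright; the brown bottle stands upright on the mat about 6 mm off its centre, the green one is in its pocket, and the pump has not shifted beyond the few-mm error of the measurements (hand-in returned no verdict).

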